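# Centre the penguin figurine on its display base

### The job

The little penguin figurine stands off to one side of its round wooden display base. Nudge it with light taps of the fingertips, low at its foot, until it stands upright with its foot inside the pale ring in the middle of the base. It is tippy: do not knock it over, pick it up or squeeze it, leave the base where it stands, and do not disturb the other things on the desk.

Things in the scene. Friction and masses are not known exactly. Their poses are not given: they have to be found in the camera images.
- penguin: loose black and white penguin figurine, 58 mm tall, 80 g. Origin: centre of its underside; z up; faces its own -x. Widest at its orange foot disc: 34 mm across from 3 to 10 mm up, chamfered below to a flat sole 21 mm across. Pushed slowly at the disc it slides on the base; pushed higher up or fast it tips over. Body above at most 27 mm across (flippers), head 21 mm. May face any way.
- plinth: loose round dark-wood display base, 96 mm across, 35 mm high, 0.8 kg, flat top. Origin: centre of its underside; z up: the middle of its top is 35 mm above the origin. A pale ring (50 mm inner, 56 mm outer diameter) is inlaid flush round the middle. The penguin starts 22 to 31 mm from the middle, in any direction.
- glue_stick: bystander: standing white and orange glue stick, 26 mm round, 94 mm tall; origin at the centre of its underside
- earbud_case: bystander: black rounded earbud case, 46x60x20 mm; origin at the centre of its underside
- remote_black: bystander: black remote control lying flat, 38x150x15 mm; origin at the centre of its underside
- phone: bystander: black phone lying flat, 71x147x12 mm; origin at the centre of its underside
- mouse: bystander: black computer mouse, 108x65x38 mm; origin at the centre of its underside
Not all that is in view belongs to the job. Leave any pink or purple look-alike of the penguin alone.

How it is judged:
By the outcome, as a careful person would: the job done as asked, in the order asked, and still so for the second after the job is handed in, with the robot touching nothing.
It also fails if it takes over 40 s, if anything falls off the work surface, if the arm or the gripper's body presses on something with over 40 N, if the wrist force passes 120 N, or if a joint passes its speed limit or range.

### The arm

A 6-joint arm with a two-finger parallel gripper is mounted at the origin on a cart in front of the work surface, level with it; the furniture and walls round the work are solid. World frame = base frame: x ahead of the robot, y to its left, z up, the work surface at z = 0. Lengths are in m, angles in degrees, forces in N, time in s.
With the tool pointing down it reaches from about 0.4 to 0.825 m from the base axis. Payload 7 kg.
Tool frame: the origin (TCP) lies on the centre line of the jaws, within the pads' length; the fingertips stand 11 mm ahead of it and the grasp point (between the pads) lies 8 mm behind it; z points along the fingers, y is the line along which they close (so a half turn about z gives the same grasp; the last joint's range is limited). The gripper opens to 88 mm and grips with 3 to 60 N. Pads are 19 mm wide; open, the fingers measure 130 mm over their backs; the gripper's body (78 mm by 193 mm) begins 47 mm behind the grasp point.
Start: joints at [83.314, 20.546, 0.682, 0, -70.136, -16.507], TCP at [0.266, 0.62, 0.238] pointing down, gripper open.
Joint ranges: [-176.03, 176.03], [-82.01, 121.73], [-58.28, 71.71], [-173.87, 95.51], [-174.79, -0.11], [-173.66, 173.66]. Speed limits (degrees/s): [136.94, 136.94, 172.46, 180, 180, 180].

### API

Orientations are given as [roll, pitch, yaw] about the fixed x, y, z axes, in that order (R = Rz(yaw) Ry(pitch) Rx(roll)).
In Python, from plant import r, capture, camera_model, job gives the robot as it stands.
- The arm moves only by the tool drive_tool, never from a script. Its argument "increments" is a list that holds one entry, the list of rows, each a list of 5 numbers: the gripper's target within -1 to 1 (fully open at 1, half-way at 0, shut at -1), then the shift along the tool's x, y, z scaled (see below), then the turn about the tool's z scaled (see below). In form: [[[gripper, tx, ty, tz, roll], ...]]. A call has 1 to 5 rows; each row is the pose to reach, as a shift and turn from the pose commanded when the call began, along the tool's axes at that moment, turning the shorter way round; what a row does not reach only later rows make up. The controller multiplies each number of a shift by 120 mm and each number of a turn by 360 degrees. A row lasts 1/8 s, in which the tool goes at most 62.5 mm and 10.7 degrees, less where a joint would pass 70% of its speed; a pose out of reach is approached as far as the arm can. A call with a number of a shift or a turn outside -1 to 1 is refused whole. A call with a gripper value outside its range is refused whole. The fingers move at their own pace and stop on an object; "squeeze" is the grip in N (left out, the last holds). Time passes only in rows, so rows that repeat a pose let the fingers close. It gives the time, the measured TCP pose, the force, the opening and the grip force at its end, in the units of the state.
- r.get_state(): the state, without advancing time (a new reading comes with each control period).
- capture(name): name is "scene" or "top" or "wrist"; returns the picture (480x640x3 uint8, red, green, blue); there is no depth.
- camera_model(name): a dict with "camera_matrix" (3x3 intrinsics, pixels), "rvec" (rotation vector, rad) and "tvec" (3), from world to camera coordinates, as OpenCV has them. Camera axes: x right, y down, z forward; pixel columns grow to the right and rows downward; lengths in m; the calibration is good to about 2 mm. A picture is of the moment at which its call begins: read the wrist's pose just before it. camera_model takes no time and is no camera call; for the wrist camera it gives the pose at the moment of the call.
- job.close_job(): hands the job in; it is judged then, once.
The state is a dict: "time_s": time; "joints": joint angles; "qd": joint speeds; "joint_torque": joint torques, N m; "tcp_pos": TCP position; "eef_rot": TCP orientation; "contact_force": force on the tool from outside, world axes, zero at the start; "moment": the same for the moment, N m; "gripper_width": finger opening in m; "gripper_force": force on a finger pad.
Only numpy, scipy, OpenCV 4.12 (cv2) and the standard library are available. Lean on these libraries where they do the work, as an engineer would, in place of code of your own. Each camera call takes 0.05 s, during which the arm holds its last target. There are 200 camera calls.

## Working session

There is one attempt and no reset: what is moved stays moved. The work goes in short steps, Python scripts to look and compute and a tool call to move; the robot and the scene stay as the last step left them, time stands still between calls to the robot, and variables do not carry over. Pictures are saved under pics/ and viewed, at most 10 in all, crops included, and the job is handed in when it is done.

Besides the shell and the picture viewer there is one more tool, called after "Request:" by a JSON object that holds its "method" and its "body". drive_tool: Moves the arm, as the interface text tells. Its arguments: {"type":"object","properties":{"increments":{"type":"array"},"squeeze":{"type":"number"}},"required":["increments"]}

```bash
mkdir -p pics
python3 - <<'E'
from plant import r,capture,camera_model
import cv2,numpy as np
s=r.get_state();print(s['time_s'],s['tcp_pos'],s['eef_rot'],s['gripper_width'])
for n in("scene","top"):
    im=capture(n);cv2.imwrite(f"pics/{n}0.png",im[:,:,::-1])
    m=camera_model(n);R=cv2.Rodrigues(np.array(m['rvec'],float))[0];print(n,-R.T@np.array(m['tvec']).ravel(),np.array(m['camera_matrix']).ravel())
E
```

```text
0.0 [0.26566521 0.62001995 0.2366095 ] [ 1.79904628e+02 -6.55481561e-03 -2.31991742e+01] 0.08765439408581593
scene [-0.14332574 -0.9318226   0.89707162] [498.14012383   0.         322.08464521   0.         498.14012383
 241.14908937   0.           0.           1.        ]
top [ 0.28624929 -0.11842557  1.52850411] [459.59145987   0.         319.54975693   0.         459.59145987
 232.71633552   0.           0.           1.        ]
```

View pics/top0.png

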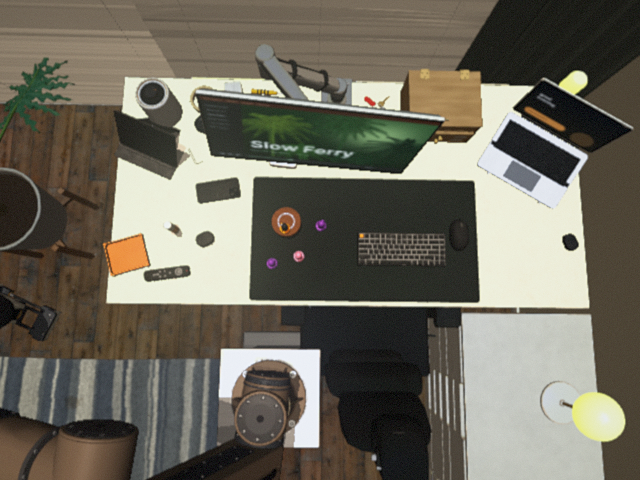

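View pics/scene0.png

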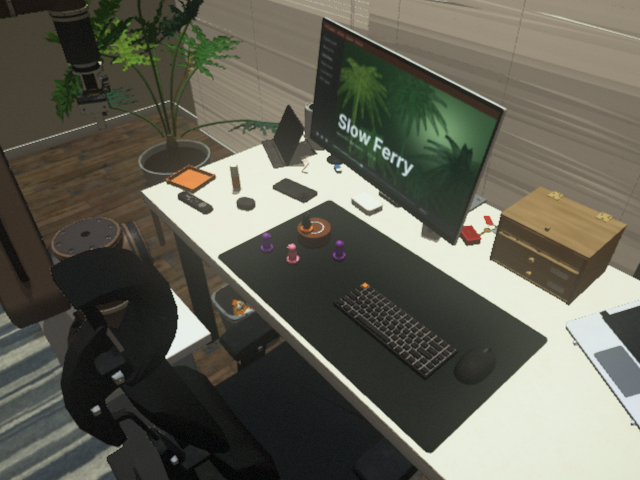

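The top view has the plinth near pixel (286,222), with the penguin on its lower-left part around (284,228). Pink and purple look-alikes stand at (299,256), (321,225) and (272,263). I'll zoom in and measure.

```bash
cat > h.py <<'E'
import cv2,numpy as np
from plant import r,capture,camera_model
def ray(m,u,v,z):
    K=np.array(m['camera_matrix'],float).reshape(3,3);R=cv2.Rodrigues(np.array(m['rvec'],float))[0];C=-R.T@np.array(m['tvec'],float).ravel()
    d=R.T@np.linalg.inv(K)@[u,v,1];return C+d*(z-C[2])/d[2]
def proj(m,p):
    return cv2.projectPoints(np.array(p,float).reshape(-1,1,3),np.array(m['rvec'],float),np.array(m['tvec'],float),np.array(m['camera_matrix'],float).reshape(3,3),None)[0].reshape(-1,2)
E
python3 - <<'E'
from h import *
out=[]
for n,c in(("top",(286,232)),("scene",(308,235))):
    im=cv2.imread(f"pics/{n}0.png");u,v=c
    out.append(cv2.resize(im[v-45:v+45,u-35-15:u+50],(400,360),interpolation=cv2.INTER_CUBIC) if 0 else cv2.resize(im[v-40:v+40,u-40:u+40],(400,400),interpolation=cv2.INTER_CUBIC))
    hsv=cv2.cvtColor(im,cv2.COLOR_BGR2HSV);m=camera_model(n)
    w=cv2.inRange(hsv,(3,90,40),(22,255,255));w[:v-35]=0;w[v+35:]=0;w[:,:u-35]=0;w[:,u+35:]=0
    w=cv2.morphologyEx(w,cv2.MORPH_CLOSE,np.ones((3,3)))
    cs=cv2.findContours(w,0,2)[0];k=max(cs,key=cv2.contourArea);print(n,cv2.boundingRect(k),cv2.fitEllipse(k))
    x,y,ww,hh=cv2.boundingRect(k);print(ray(m,x+ww/2-.5,y+hh/2-.5,.03))
    print("purple/pink",[ (cv2.boundingRect(q),ray(m,*(np.array(cv2.minEnclosingCircle(q)[0])),.03).round(3)) for q in cv2.findContours(cv2.inRange(hsv,(130,60,60),(179,255,255)),0,2)[0] if cv2.contourArea(q)>15])
cv2.imwrite("pics/c0.png",np.hstack(out))
E
```

```text
top (271, 207, 30, 30) ((285.8082580566406, 221.41787719726562), (29.529170989990234, 29.722490310668945), 153.57937622070312)
[ 0.56334097 -0.04205628  0.03      ]
purple/pink [((266, 258, 12, 11), array([0.425, 0.   , 0.03 ])), ((293, 250, 12, 12), array([ 0.45 , -0.086,  0.03 ])), ((315, 219, 12, 13), array([ 0.554, -0.159,  0.03 ]))]
scene (297, 218, 34, 21) ((314.5005187988281, 227.96981811523438), (19.068479537963867, 32.68165588378906), 86.16498565673828)
[ 0.56396965 -0.04143255  0.03      ]
purple/pink [((333, 249, 13, 11), array([ 0.54 , -0.176,  0.03 ])), ((260, 244, 13, 8), array([ 0.413, -0.019,  0.03 ])), ((286, 243, 14, 21), array([ 0.449, -0.089,  0.03 ])), ((335, 240, 9, 7), array([ 0.573, -0.141,  0.03 ])), ((262, 233, 9, 5), array([0.443, 0.023, 0.03 ]))]
```

View pics/c0.png

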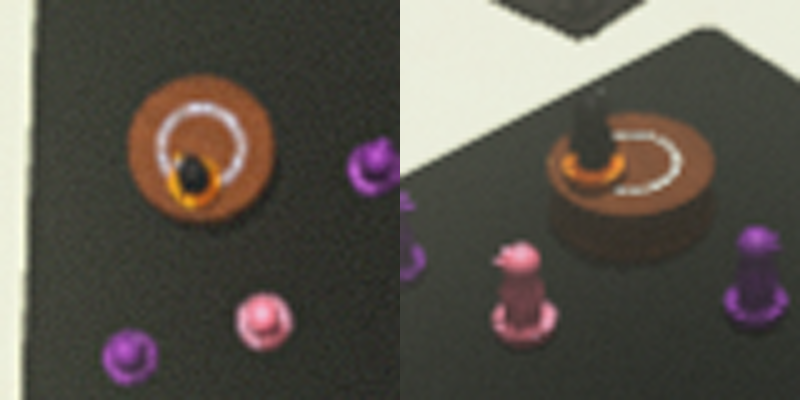

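Here the plinth centre comes out near (0.562,-0.042) and the penguin's foot near (0.540,-0.038), so the push runs roughly along +x. I'll move in to a pose on the robot side of the plinth, with the fingers about 20 mm apart so the disc sits against both tips.

Request:
{"method": "drive_tool", "body": {"increments": [[[-0.545, 0.72, 0.86, 0.11, 0], [-0.545, 0.72, 0.86, 0.11, 0], [-0.545, 0.72, 0.86, 0.11, 0]]]}}

```text
time_s: 0.48
tcp_pos: [0.3051, 0.4879, 0.2241]
eef_rot: [179.9, 0.0, -23.3]
contact_force: [-0.0, 0.9, 0.5]
gripper_width: 0.0634
gripper_force: 0.0
```

Request:
{"method": "drive_tool", "body": {"increments": [[[-0.545, 0.72, 0.86, 0.11, 0], [-0.545, 0.72, 0.86, 0.11, 0], [-0.545, 0.72, 0.86, 0.11, 0]]]}}

```text
time_s: 0.85
tcp_pos: [0.3436, 0.3598, 0.2109]
eef_rot: [180.0, 0.0, -23.3]
contact_force: [0.3, 0.5, 0.5]
gripper_width: 0.033
gripper_force: 0.0
```

Request:
{"method": "drive_tool", "body": {"increments": [[[-0.545, 0.72, 0.86, 0.11, 0], [-0.545, 0.72, 0.86, 0.11, 0], [-0.545, 0.72, 0.86, 0.11, 0]]]}}

```text
time_s: 1.23
tcp_pos: [0.3824, 0.2316, 0.1977]
eef_rot: [180.0, 0.0, -23.3]
contact_force: [0.2, 0.5, -0.1]
gripper_width: 0.0202
gripper_force: 0.0
```

Request:
{"method": "drive_tool", "body": {"increments": [[[-0.545, 0.72, 0.86, 0.11, 0], [-0.545, 0.72, 0.86, 0.11, 0], [-0.545, 0.72, 0.86, 0.11, 0]]]}}

```text
time_s: 1.6
tcp_pos: [0.4216, 0.1031, 0.1845]
eef_rot: [180.0, 0.0, -23.4]
contact_force: [-0.5, 0.2, 0.3]
gripper_width: 0.0201
gripper_force: 0.0
```

Request:
{"method": "drive_tool", "body": {"increments": [[[-0.545, 0.72, 0.86, 0.11, -0.034], [-0.545, 0.72, 0.86, 0.11, -0.034], [-0.545, 0.72, 0.86, 0.11, -0.034], [-0.545, 0.72, 0.86, 0.11, -0.034]]]}}

```text
time_s: 2.1
tcp_pos: [0.4607, -0.0242, 0.1713]
eef_rot: [180.0, 0.0, -11.1]
contact_force: [-0.5, 0.1, 0.3]
gripper_width: 0.0199
gripper_force: 0.0
```

Run:
```python
from h import *
s=r.get_state();print(s['time_s'],s['tcp_pos'],s['eef_rot'],s['gripper_width'])
m=camera_model("wrist");im=capture("wrist");cv2.imwrite("pics/w1.png",im[:,:,::-1])
np.save("w1.npy",m,allow_pickle=True)
print(ray(m,320,240,.035))
```

```text
2.1 [ 0.46070982 -0.02420371  0.1713074 ] [ 1.79980567e+02  1.59354106e-02 -1.10609800e+01] 0.01990789005850397
[ 0.45222149 -0.02253666  0.035     ]
```

View pics/w1.png

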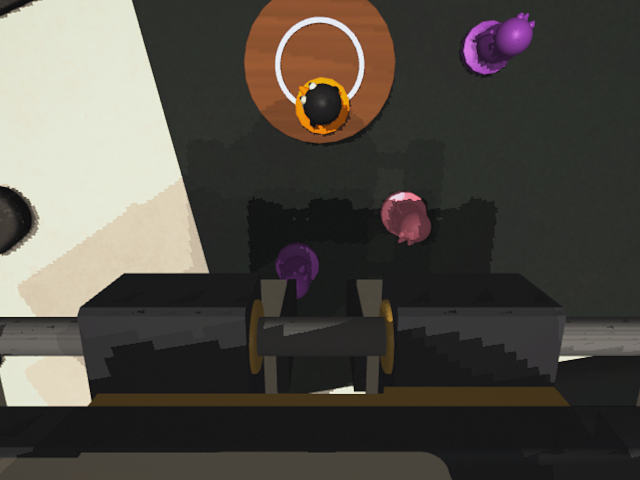

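The wrist view shows the ring centred near pixel (320,64) and the foot disc near (322,106), with the penguin upright. I'll turn these into tool coordinates.

```bash
cat >> h.py <<'E'
def meas(name,img=None,m=None):
    s=r.get_state()
    if m is None: m=camera_model("wrist")
    if img is None: img=capture("wrist")[:,:,::-1].copy();cv2.imwrite(f"pics/{name}.png",img)
    hsv=cv2.cvtColor(img,cv2.COLOR_BGR2HSV);hsv[270:]=0
    o=cv2.inRange(hsv,(14,190,150),(28,255,255))
    wd=cv2.inRange(hsv,(3,80,60),(13,225,215))
    roi=cv2.dilate(cv2.morphologyEx(wd,cv2.MORPH_OPEN,np.ones((5,5))),np.ones((21,21)))
    o&=roi
    w=cv2.inRange(hsv,(0,0,180),(179,60,255))
    big=lambda k:max(cv2.findContours(k,0,2)[0],key=cv2.contourArea)
    hull=cv2.convexHull(big(wd)); w&=cv2.erode(cv2.drawContours(np.zeros_like(w),[hull],-1,255,-1),np.ones((9,9)))
    op=np.argwhere(o)[:,::-1].astype(np.float32); (pu,pv),pr=cv2.minEnclosingCircle(op)
    wp=np.argwhere(w)[:,::-1].astype(float)
    P=ray(m,pu,pv,.043)
    W=np.array([ray(m,*q,.035)[:2] for q in wp])
    from scipy.optimize import least_squares
    f=least_squares(lambda c:np.hypot(*(W-c).T)-.0265,W.mean(0),loss='soft_l1',f_scale=.001)
    ring=f.x
    print('px penguin',round(pu,1),round(pv,1),round(pr,1),'ring px',proj(m,[*ring,.035]).round(1),len(wp),'resid',np.median(abs(f.fun)))
    s2=s['tcp_pos'];y=np.radians(s['eef_rot'][2]);tx=np.array([np.cos(y),np.sin(y)]);ty=np.array([np.sin(y),-np.cos(y)])
    rel=lambda p:(np.round(1000*(p-s2[:2])@tx,1),np.round(1000*(p-s2[:2])@ty,1))
    d=ring-P[:2]
    print('t',s['time_s'],'tcp',np.round(s2,4),'rot',np.round(s['eef_rot'],2),'gw',s['gripper_width'])
    print('P',P[:2].round(4),'ring',ring.round(4),'off mm',round(1000*np.hypot(*d),1),'dir yaw',np.degrees(np.arctan2(d[1],d[0])).round(1),'tool P',rel(P[:2]),'tool ring',rel(ring))
E
python3 - <<'E'
from h import *
meas('', cv2.imread("pics/w1.png"))
E
```

```text
px penguin 320.6 105.0 28.8 ring px [[319.3  65. ]] 1219 resid 0.0008507301886805374
t 2.15 tcp [ 0.4605 -0.0235  0.1715] rot [179.99   0.   -11.  ] gw 0.020225194941578102
P [ 0.5407 -0.0396] ring [ 0.5648 -0.0434] off mm 24.4 dir yaw -9.0 tool P (np.float64(81.8), np.float64(0.5)) tool ring (np.float64(106.2), np.float64(-0.4))
```

Request:
{"method": "drive_tool", "body": {"increments": [[[-0.545, 0.33, 0, 0.4, 0], [-0.545, 0.33, 0, 0.75, 0], [-0.545, 0.33, 0, 0.95, 0], [-0.545, 0.33, 0, 1.0, 0], [-0.545, 0.33, 0, 1.0, 0]]]}}

```text
time_s: 2.78
tcp_pos: [0.4992, -0.0304, 0.052]
eef_rot: [-180.0, -0.0, -10.9]
contact_force: [0.3, -0.4, 0.2]
gripper_width: 0.02
gripper_force: 0.0
```

Run:
```python
from h import *
meas('w2')
```

```text
px penguin 326.0 202.8 45.5 ring px [[321.9 135.8]] 3140 resid 0.0007946974957098989
t 2.775 tcp [ 0.4992 -0.0304  0.052 ] rot [-1.800e+02 -3.000e-02 -1.086e+01] gw 0.019979297372703406
P [ 0.5404 -0.0412] ring [ 0.5646 -0.0442] off mm 24.4 dir yaw -7.2 tool P (np.float64(42.5), np.float64(2.8)) tool ring (np.float64(66.9), np.float64(1.2))
```

View pics/w2.png

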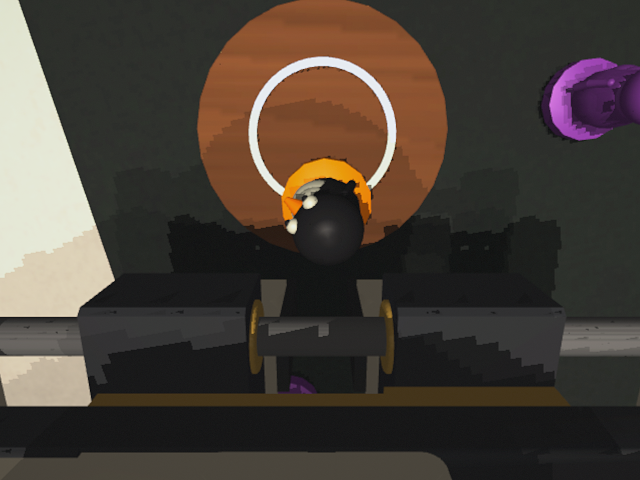

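The penguin is upright at pixel (326,203) and the ring centre is at (322,136), on the gripper's centreline. Next is a slow approach to contact.

Request:
{"method": "drive_tool", "body": {"increments": [[[-0.545, 0.03, 0, 0, 0], [-0.545, 0.06, 0, 0, 0], [-0.545, 0.09, 0, 0, 0], [-0.545, 0.105, 0, 0, 0], [-0.545, 0.115, 0, 0, 0]]]}}

```text
time_s: 3.45
tcp_pos: [0.5122, -0.0343, 0.0515]
eef_rot: [180.0, 0.0, -11.0]
contact_force: [-0.6, -0.2, -0.6]
gripper_width: 0.02
gripper_force: 0.0
```

Request:
{"method": "drive_tool", "body": {"increments": [[[-0.545, 0.008, 0, 0, 0], [-0.545, 0.016, 0, 0, 0], [-0.545, 0.024, 0, 0, 0], [-0.545, 0.032, 0, 0, 0], [-0.545, 0.04, 0, 0, 0]]]}}

```text
time_s: 4.08
tcp_pos: [0.5167, -0.0351, 0.0515]
eef_rot: [180.0, 0.0, -11.0]
contact_force: [-0.8, 1.0, -0.2]
gripper_width: 0.0195
gripper_force: 0.3
```

Request:
{"method": "drive_tool", "body": {"increments": [[[-0.545, 0.007, 0, 0, 0], [-0.545, 0.014, 0, 0, 0], [-0.545, 0.021, 0, 0, 0], [-0.545, 0.028, 0, 0, 0], [-0.545, 0.035, 0, 0, 0]]]}}

```text
time_s: 4.7
tcp_pos: [0.5211, -0.0359, 0.0516]
eef_rot: [-180.0, -0.0, -11.0]
contact_force: [-0.7, 0.2, -0.6]
gripper_width: 0.02
gripper_force: 0.2
```

Run:
```python
from h import *
meas('w3')
```

```text
px penguin 323.0 238.0 41.2 ring px [[318.7 194.2]] 2448 resid 0.0007757913625539344
t 4.7 tcp [ 0.5211 -0.0359  0.0516] rot [-180.     -0.    -10.95] gw 0.020014298438497478
P [ 0.549  -0.0429] ring [ 0.5647 -0.0443] off mm 15.8 dir yaw -4.9 tool P (np.float64(28.8), np.float64(1.6)) tool ring (np.float64(44.5), np.float64(-0.0))
```

View pics/w3.png

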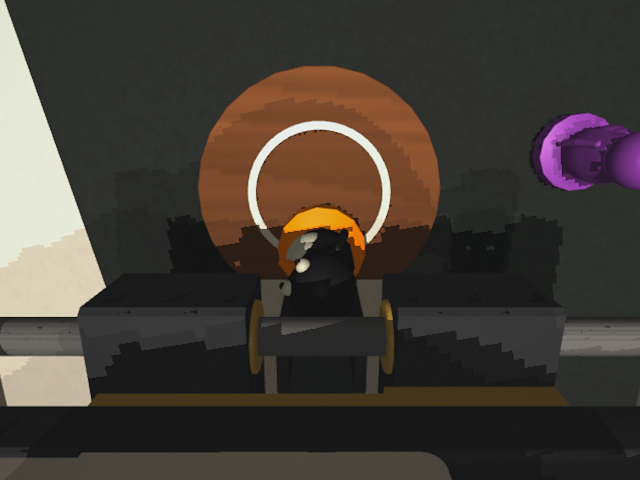

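The penguin is upright and sliding, with its disc's front edge at row 207 and its sides at columns 278 to 366, nestled between the tips. About 21 mm remain to the ring centre.

Request:
{"method": "drive_tool", "body": {"increments": [[[-0.545, 0.008, -0.001, 0, 0], [-0.545, 0.016, -0.001, 0, 0], [-0.545, 0.024, -0.002, 0, 0], [-0.545, 0.032, -0.002, 0, 0], [-0.545, 0.04, -0.003, 0, 0]]]}}

```text
time_s: 5.38
tcp_pos: [0.5258, -0.0364, 0.0516]
eef_rot: [180.0, 0.0, -11.0]
contact_force: [-0.9, 0.2, -0.3]
gripper_width: 0.02
gripper_force: 0.3
```

Request:
{"method": "drive_tool", "body": {"increments": [[[-0.545, 0.008, -0.001, 0, 0], [-0.545, 0.016, -0.001, 0, 0], [-0.545, 0.024, -0.002, 0, 0], [-0.545, 0.032, -0.002, 0, 0], [-0.545, 0.04, -0.003, 0, 0]]]}}

```text
time_s: 6.0
tcp_pos: [0.5306, -0.037, 0.0516]
eef_rot: [-180.0, -0.0, -11.0]
contact_force: [-1.3, -0.7, 0.7]
gripper_width: 0.02
gripper_force: 0.3
```

Request:
{"method": "drive_tool", "body": {"increments": [[[-0.545, 0.008, -0.001, 0, 0], [-0.545, 0.016, -0.001, 0, 0], [-0.545, 0.024, -0.002, 0, 0], [-0.545, 0.032, -0.002, 0, 0], [-0.545, 0.04, -0.003, 0, 0]]]}}

```text
time_s: 6.62
tcp_pos: [0.5354, -0.0375, 0.0516]
eef_rot: [180.0, 0.0, -11.0]
contact_force: [-0.6, 0.3, 0.6]
gripper_width: 0.02
gripper_force: 0.3
```

Run:
```python
from h import *
meas('w4')
```

```text
px penguin 323.5 238.5 41.8 ring px [[321.5 229.3]] 1739 resid 0.0008128381692350251
t 6.625 tcp [ 0.5354 -0.0375  0.0516] rot [180.     0.   -10.95] gw 0.019977875902541072
P [ 0.5631 -0.0448] ring [ 0.5648 -0.0443] off mm 1.8 dir yaw 15.5 tool P (np.float64(28.6), np.float64(1.8)) tool ring (np.float64(30.2), np.float64(1.1))
```

View pics/w4.png

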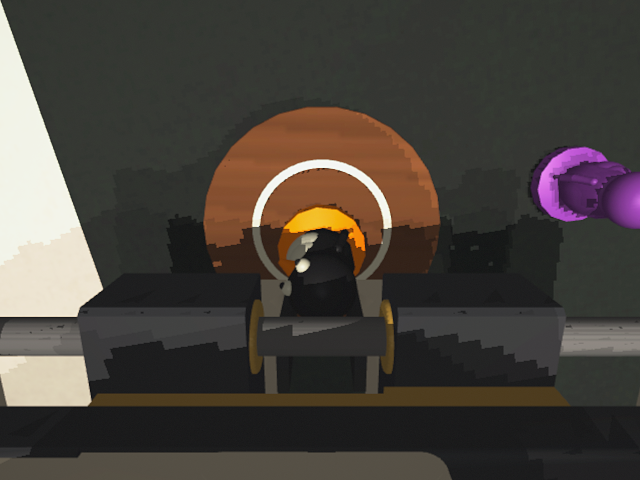

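The penguin is upright and laterally aligned, with the ring centre at (321.5,229). I'll push the last 7 mm slowly, then back straight off.

Request:
{"method": "drive_tool", "body": {"increments": [[[-0.545, 0.008, 0, 0, 0], [-0.545, 0.016, 0, 0, 0], [-0.545, 0.024, 0, 0, 0], [-0.545, 0.032, 0, 0, 0]]]}}

```text
time_s: 7.18
tcp_pos: [0.5392, -0.0383, 0.0516]
eef_rot: [180.0, -0.0, -11.0]
contact_force: [-0.0, -0.6, -0.6]
gripper_width: 0.0199
gripper_force: 0.3
```

Request:
{"method": "drive_tool", "body": {"increments": [[[-0.545, 0.008, 0, 0, 0], [-0.545, 0.015, 0, 0, 0], [-0.545, 0.021, 0, 0, 0], [-0.545, 0.026, 0, 0, 0], [-0.545, 0.026, 0, 0, 0]]]}}

```text
time_s: 7.8
tcp_pos: [0.5422, -0.0389, 0.0516]
eef_rot: [-180.0, -0.0, -11.0]
contact_force: [-0.1, -0.1, -0.0]
gripper_width: 0.0201
gripper_force: 0.2
```

Request:
{"method": "drive_tool", "body": {"increments": [[[-0.545, -0.02, 0, 0, 0], [-0.545, -0.08, 0, 0, 0], [-0.545, -0.2, 0, 0, 0], [-0.545, -0.45, 0, 0, 0], [-0.545, -0.45, 0, 0, 0]]]}}

```text
time_s: 8.43
tcp_pos: [0.4863, -0.0286, 0.0516]
eef_rot: [180.0, 0.1, -10.9]
contact_force: [1.2, -0.1, -0.5]
gripper_width: 0.0201
gripper_force: 0.0
```

Request:
{"method": "drive_tool", "body": {"increments": [[[-0.545, -0.1, 0, -0.5, 0], [-0.545, -0.2, 0, -1, 0], [-0.545, -0.2, 0, -1, 0], [-0.545, -0.2, 0, -1, 0]]]}}

```text
time_s: 8.93
tcp_pos: [0.4654, -0.0239, 0.1718]
eef_rot: [-179.9, -0.1, -10.9]
contact_force: [-0.3, -0.1, -0.1]
gripper_width: 0.0201
gripper_force: 0.0
```

Run:
```python
from h import *
meas('w5')
```

```text
px penguin 317.7 68.6 31.5 ring px [[321.8  73.8]] 1486 resid 0.0008391372527589806
t 8.925 tcp [ 0.4654 -0.0239  0.1718] rot [-1.7995e+02 -6.0000e-02 -1.0950e+01] gw 0.020109425789419384
P [ 0.5672 -0.0421] ring [ 0.5646 -0.0442] off mm 3.3 dir yaw -141.0 tool P (np.float64(103.4), np.float64(-1.4)) tool ring (np.float64(101.2), np.float64(1.1))
```

View pics/w5.png

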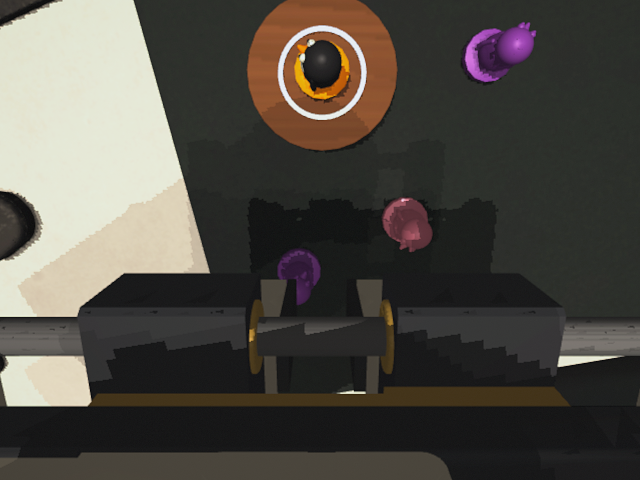

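The penguin stands upright, its foot disc centred near (322,72) within 2 mm of the ring centre. The plinth hasn't moved, since the ring still measures (0.5646,-0.0442).

```bash
python3 -c "
from plant import job;print(job.close_job())"
```

```text
the job is handed in; nothing more can be done
None
```

The penguin stands upright with its foot inside the pale ring, about 2 mm from the ring's centre, the plinth did not measurably move, and the job was handed in at about 9 s on the robot's clock with the arm clear of everything.

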